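Make up the pump-service and sample-filtering kits

ROBOT

A 6-joint arm with a two-finger parallel gripper is mounted at the origin on a cart in front of the work surface, level with it; the furniture and walls round the work are solid. World frame = base frame: x ahead of the robot, y to its left, z up, the work surface at z = 0. Lengths are in m, angles in rad, forces in N, time in s.
With the tool pointing down it reaches from about 0.275 to 0.875 m from the base axis. Payload 12.5 kg.
Tool frame: the origin (TCP) lies on the centre line of the jaws, within the pads' length; the fingertips stand r.finger_overhang ahead of it and the grasp point (between the pads) lies 3 mm ahead of it (r.finger_overhang is the distance from the TCP to the fingertips, in m); z points along the fingers, y is the line along which they close (so a half turn about z gives the same grasp; the last joint's range is limited). The gripper opens to 85 mm and grips with 20 to 120 N. Pads are 22 mm wide; open, the fingers measure 114 mm over their backs; the gripper's body (76 mm by 85 mm) begins 54 mm behind the grasp point. The pads swing forward as they close: fully open they stand 13 mm farther back than shut.
Start: joints at [1.201, 0.351, 1.652, -0, 1.139, -0.085], TCP at [0.154, 0.528, 0.253] pointing down, gripper open.
Joint ranges: [-2.75, 2.75], [-0.79, 2.1], [0.01, 2.65], [-1.57, 4.71], [0.07, 3.14], [-2.87, 2.87]. Speed limits (rad/s): [2.22, 2.22, 2.79, 3.14, 3.14, 3.14].

INTERFACE

Orientations are given as a unit quaternion [x, y, z, w].
In Python, from cell import r, optics gives the robot as it stands. The module is installed in compiled form; this text tells all that it offers. Calls block until the motion is done:
- r.move_to(position, orientation): joint-space move of the TCP to a pose.
- r.move_linear(position, rot=None, vel=0.15): straight line of the TCP; rot=None keeps the orientation; vel is the mean speed in m/s.
- r.set_joints(angles): joint-space move.
- r.set_gripper(opening, squeeze=None): opening from 0.0 (shut) to 1.0 (fully open); squeeze is the grip in N (None keeps the last); returns when the fingers have stopped.
- r.sleep(seconds).
- r.inverse_kinematics(position, orientation): joint angles nearest the present ones, or None.
- optics.get_image(name): name is "scene" or "top"; returns a dict with "pixels" (400x640x3 uint8, red, green, blue), "depth" (400x640 float32, m along the optical axis (not along the pixel's ray), 0 where there is no reading), "fx", "fy", "cx", "cy" (pixels), "camera_from_world" (4x4, takes a point from world to camera coordinates). Camera axes: x right, y down, z forward; pixel columns grow to the right and rows downward; lengths in m; the calibration is good to about 2 mm. A picture is of the moment at which its call begins.
A pose or a line that the arm cannot do raises r.PlanningError and nothing moves.
- r.hand_in(): hands the job in; it is judged then, once.
Readings, each from a call of its own:
- r.current_t(): time.
- r.current_q(): joint angles.
- r.current_qvel(): joint speeds.
- r.current_effort(): joint torques, N m.
- r.current_tool_pos(): TCP position.
- r.current_ee_rot(): TCP orientation.
- r.current_contact_force(): force on the tool from outside, world axes, zero at the start.
- r.current_torque(): the same for the moment, N m.
- r.current_opening(): opening from 0.0 (shut) to 1.0 (fully open).
- r.current_finger_force(): force on a finger pad.
Only numpy, scipy, OpenCV 4.12 (cv2) and the standard library are available. Lean on these libraries where they do the work, as an engineer would, in place of code of your own. Each camera call takes 0.05 s, during which the arm holds its last target. There are 200 camera calls.

TASK

Make up two kits in the foam trays from the stock on the bench: the tray with one round pocket is the pump-service kit and gets the spanner, flat in its long slot, and the roll of thread tape, flat in the round pocket. The tray with two round pockets is the sample-filtering kit and gets the syringe, flat in its long slot, the smaller beaker upright in the large round pocket and the larger vial upright in the small one. Put the glass down without dropping it, and leave the larger beaker and the smaller vial standing where they are.

Things in the scene. Friction and masses are not known exactly. Their poses are not given: they have to be found in the camera images.
- service_tray: Pump-service tray: fixed, origin under its centre, grey foam 126 (x) x 190 (y) x 20 mm in a white tray; dark pocket floors; in mm: slot 42 (x) x 176 (y) centred at x -33, y 0, floor 12 above the worktop; finger notch as deep at |y| < 22, from the -x edge to x +12. ONE round pocket, 61 mm wide, centre x +28, y +59, floor at 15.
- filter_tray: Sample-filtering tray: fixed, origin under its centre, grey foam 126 (x) x 190 (y) x 20 mm in a white tray; dark pocket floors; in mm: slot 42 (x) x 176 (y) centred at x -33, y 0, floor 12 above the worktop; finger notch as deep at |y| < 22, from the -x edge to x +12. TWO round pockets, floors at 6: one 61 mm wide, centre x +28, y -59; one 38 mm wide, centre x +28, y +55.
- spanner: small bright-steel open-ended spanner lying flat, 156 mm long (along its y), heads 23 mm wide, shank 10 mm wide, 5 mm thick, about 45 g; origin at the middle of its underside, on the shank, z up
- ptfe_tape: roll of white thread-sealing tape lying flat, 45 mm across, 13 mm high, about 30 g; origin at the centre of its underside, z up
- syringe: plastic 5 ml syringe with a disc filter on its tip, lying flat, 135 mm long (along its y), about 15 g: barrel 13-14 mm thick from y = -20 to +56 mm, flange 24 mm wide at y = -21 mm, thin plunger rod beyond it to -y, filter at the +y end; origin on the underside in the middle of the length (the barrel can be gripped there), z up
- small_beaker: the smaller of two glass beakers, standing upright, 43 mm across, 56 mm high, about 45 g; stiff enough to be gripped round the outside; origin at the centre of its underside, z up
- large_vial: the larger of two capped sample vials, standing upright, 22 mm across, 62 mm high, about 30 g; origin at the centre of its underside, z up
- large_beaker: the larger of two glass beakers, standing upright, 53 mm across, 70 mm high; not wanted, stays where it is; origin at the centre of its underside
- small_vial: the smaller of two capped sample vials, standing upright, 12 mm across, 33 mm high; not wanted, stays where it is; origin at the centre of its underside
Not all that is in view belongs to the job. What is shaped like the large_vial but brown is not meant.

How it is judged:
At the end, for the whole second after the job is handed in: Each thing rests on the floor of its own slot or pocket (height within 4 mm), upright or flat within 0.12 rad, still. From the pocket centre: tape, vial 11 mm, beaker 12 mm; along/across slot: spanner 14/12 mm, 0.18 rad, syringe 25/15 mm, 0.28 rad, either way round (x of spanner in the frame of service_tray between -0.045 and -0.021 m and y of spanner in the frame of service_tray between -0.014 and 0.014 m and z of spanner in the frame of service_tray between 0.008 and 0.016 m and angle between each of spanner, ptfe_tape, syringe, small_beaker, large_vial's own z axis and vertical below 0.12 rad and linear speed of each of spanner, ptfe_tape, syringe, small_beaker, large_vial below 0.02 m/s and angular speed of each of spanner, ptfe_tape, syringe, small_beaker, large_vial below 0.3 rad/s and angle between the y axis of spanner and the y axis of service_tray, either way round below 0.18 rad and x of ptfe_tape in the frame of service_tray between 0.017 and 0.039 m and y of ptfe_tape in the frame of service_tray between 0.048 and 0.07 m and z of ptfe_tape in the frame of service_tray between 0.011 and 0.019 m and x of syringe in the frame of filter_tray between -0.048 and -0.018 m and y of syringe in the frame of filter_tray between -0.025 and 0.025 m and z of syringe in the frame of filter_tray between 0.008 and 0.016 m and angle between the y axis of syringe and the y axis of filter_tray, either way round below 0.28 rad and x of small_beaker in the frame of filter_tray between 0.016 and 0.04 m and y of small_beaker in the frame of filter_tray between -0.071 and -0.047 m and z of small_beaker in the frame of filter_tray between 0.002 and 0.01 m and x of large_vial in the frame of filter_tray between 0.017 and 0.039 m and y of large_vial in the frame of filter_tray between 0.044 and 0.066 m and z of large_vial in the frame of filter_tray between 0.002 and 0.01 m); the robot touches nothing.
It fails at once if the larger beaker or the smaller vial, which are not wanted, is moved more than 25 mm or tipped over (distance of any of large_beaker, small_vial from where it was at the start of the episode above 0.025 m or angle between any of large_beaker, small_vial's own z axis and vertical above 0.7 rad).
It fails at once if the smaller beaker or the larger vial is dropped (faster than 0.8 m/s, a fall of about 3 cm, while no finger touches it) ((linear speed of small_beaker above 0.8 m/s and contact force between the fingers and small_beaker below 0.01 N) or (linear speed of large_vial above 0.8 m/s and contact force between the fingers and large_vial below 0.01 N)).
It also fails if it takes over 122 s, if anything falls off the work surface, if the arm or the gripper's body presses on something with over 40 N, if the wrist force passes 120 N, or if a joint passes its speed limit or range.

## Working session

There is one attempt and no reset: what is moved stays moved. The work goes in short steps, each a Python script; the robot and the scene stay as the last script left them, time stands still between calls to the robot, and variables do not carry over. Pictures are saved under pics/ and viewed, at most 14 in all, crops included, and the job is handed in when it is done.

```bash
mkdir -p pics; python3 - <<'E'
from cell import r, optics
import cv2, numpy as np, pickle
for n in ("top","scene"):
    d=optics.get_image(n); pickle.dump(d,open(f"{n}0.pkl","wb"))
    cv2.imwrite(f"pics/{n}0.png",d["pixels"][...,::-1])
    print(n,d["fx"],d["cx"],d["cy"],np.round(np.linalg.inv(d["camera_from_world"]),3).tolist())
print(r.finger_overhang,r.current_t(),r.current_ee_rot(),r.current_opening())
E
```

```text
top 490.8258546578771 325.1507381757287 199.6793999804567 [[-0.023, -0.996, 0.089, 0.41], [-1.0, 0.024, 0.006, 0.118], [-0.008, -0.089, -0.996, 0.922], [0.0, 0.0, 0.0, 1.0]]
scene 410.13786892681077 322.3282106350751 194.36692251892202 [[-0.9, -0.345, 0.266, 0.237], [-0.436, 0.7, -0.567, 0.622], [0.009, -0.626, -0.78, 0.704], [0.0, 0.0, 0.0, 1.0]]
0.022 0.1 [ 1.41916446e-01  9.89878508e-01 -5.00427816e-04 -1.03467980e-04] 0.998575230662837
```

View pics/top0.png

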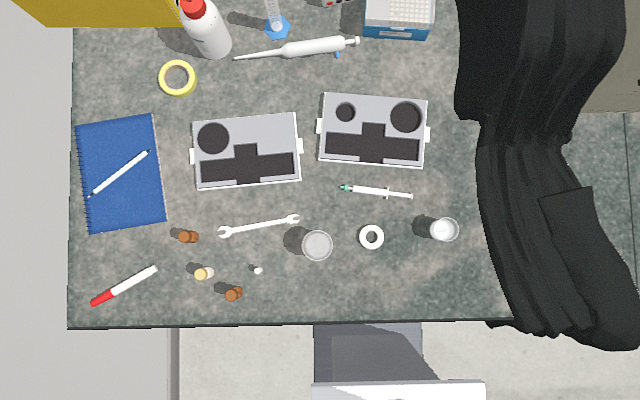

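View pics/scene0.png

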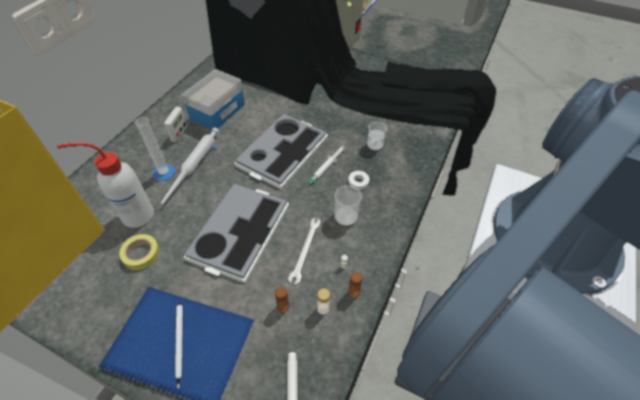

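The top view shows the service tray at (245,150) with one round pocket and the filter tray at (373,130) with two. The stock:
- **Flat items:** spanner (258,226), syringe (375,191) and tape roll (371,237).
- **Beakers:** (317,245) and (444,229).
- **Vials:** pale-capped (204,273), brown at (188,237) and (233,294), tiny one (258,270).

The yellow roll at (177,78) and the pipette are not wanted. Next I measure sizes and heights.

```bash
cat > geo.py <<'E'
import numpy as np, cv2, pickle
def world(d):
    h,w=d["depth"].shape; u,v=np.meshgrid(np.arange(w),np.arange(h)); z=d["depth"]
    p=np.stack([(u-d["cx"])/d["fx"]*z,(v-d["cy"])/d["fy"]*z,z,np.ones_like(z)],-1)
    P=(p@np.linalg.inv(d["camera_from_world"]).T)[...,:3]; P[z==0]=np.nan; return P
def ortho(d,z,x0,x1,y0,y1,s=0.001):
    # rows: x decreasing downward, cols: y decreasing to right
    X,Y=np.meshgrid(np.arange(x1,x0,-s),np.arange(y1,y0,-s),indexing="ij")
    p=np.stack([X,Y,np.full_like(X,z),np.ones_like(X)],-1)@d["camera_from_world"].T
    mu=(p[...,0]/p[...,2]*d["fx"]+d["cx"]).astype(np.float32); mv=(p[...,1]/p[...,2]*d["fy"]+d["cy"]).astype(np.float32)
    return cv2.remap(d["pixels"],mu,mv,cv2.INTER_LINEAR)
E
python3 - <<'E'
from geo import *
d=pickle.load(open("top0.pkl","rb")); P=world(d); Z=P[...,2]
img=d["pixels"].astype(int)
flat=np.nanmedian(Z[200:215,320:330]); print("bench z",flat)
m=(np.nan_to_num(Z)>0.004).astype(np.uint8)
n,l,st,c=cv2.connectedComponentsWithStats(m)
for i in range(1,n):
    if st[i,4]>12:
        s=l==i; q=P[s]; top=q[q[:,2]>np.nanmax(q[:,2])-0.006]
        rr=cv2.minAreaRect(np.float32(q[:,:2]))
        print(np.round(c[i]),st[i,:5],"zmax%.3f zmed%.3f"%(np.nanmax(q[:,2]),np.nanmedian(q[:,2])),"mid",np.round(rr[0],3),np.round(rr[1],3),round(rr[2],1),"top",np.round(top.mean(0),3),len(top))
o=ortho(d,0.02,0.2,0.62,-0.2,0.42); cv2.imwrite("pics/o20.png",o[...,::-1])
hm=np.clip(np.nan_to_num(Z)*1000*3,0,255).astype(np.uint8); 
c1=cv2.resize(d["pixels"][215:310,165:285],None,fx=5,fy=5,interpolation=cv2.INTER_CUBIC)
cv2.imwrite("pics/vials.png",c1[...,::-1])
E
```

```text
bench z -0.0003801877990084468
[ 53. 146.] [    0     0   232   400 22305] zmax0.179 zmed0.069 mid [0.561 0.622] [0.345 0.766] 60.9 top [0.796 0.329 0.175] 90
[275.  20.] [264   0  26  40 622] zmax0.134 zmed0.039 mid [0.828 0.209] [0.042 0.05 ] 20.1 top [0.82 0.21 0.13] 9
[333.   2.] [322   0  32   7 122] zmax0.030 zmed0.016 mid [0.875 0.09 ] [0.008 0.061] 5.5 top [0.871 0.11  0.027] 13
[399.  18.] [ 363    0   73   41 2652] zmax0.086 zmed0.078 mid [ 0.832 -0.025] [0.137 0.071] 81.8 top [ 0.821 -0.02   0.081] 1019
[549. 155.] [  454     0   186   351 46744] zmax0.307 zmed0.065 mid [ 0.534 -0.287] [0.355 0.639] 86.3 top [ 0.688 -0.23   0.303] 687
[308.  47.] [ 235   35  125   24 1292] zmax0.033 zmed0.024 mid [0.785 0.171] [0.038 0.238] 1.9 top [0.785 0.137 0.029] 394
[178.  78.] [159  60  38  37 715] zmax0.025 zmed0.018 mid [0.731 0.399] [0.069 0.068] 84.5 top [0.733 0.4   0.02 ] 311
[373. 130.] [ 317   92  113   77 7255] zmax0.025 zmed0.014 mid [0.624 0.03 ] [0.213 0.135] 84.1 top [0.637 0.039 0.021] 2184
[120. 173.] [  74  112   95  123 8774] zmax0.024 zmed0.012 mid [0.552 0.509] [0
[... 775 characters left out ...]
] [178 231  21  13 219] zmax0.066 zmed0.059 mid [0.429 0.373] [0.02  0.023] 5.9 top [0.429 0.372 0.062] 106
[316. 245.] [302 230  31  31 271] zmax0.073 zmed0.066 mid [0.408 0.139] [0.052 0.052] 88.4 top [0.408 0.139 0.069] 119
[124. 286.] [ 90 265  68  42 603] zmax0.020 zmed0.014 mid [0.342 0.498] [0.016 0.136] 28.5 top [0.344 0.495 0.015] 328
[204. 273.] [194 267  20  14 209] zmax0.067 zmed0.060 mid [0.36  0.344] [0.022 0.027] 81.4 top [0.363 0.343 0.063] 87
[258. 270.] [255 267   8   7  46] zmax0.037 zmed0.030 mid [0.366 0.248] [0.01  0.011] 88.2 top [0.366 0.248 0.033] 21
[234. 293.] [225 286  18  15 197] zmax0.065 zmed0.060 mid [0.327 0.29 ] [0.021 0.02 ] 85.1 top [0.326 0.291 0.062] 111
```

View pics/vials.png

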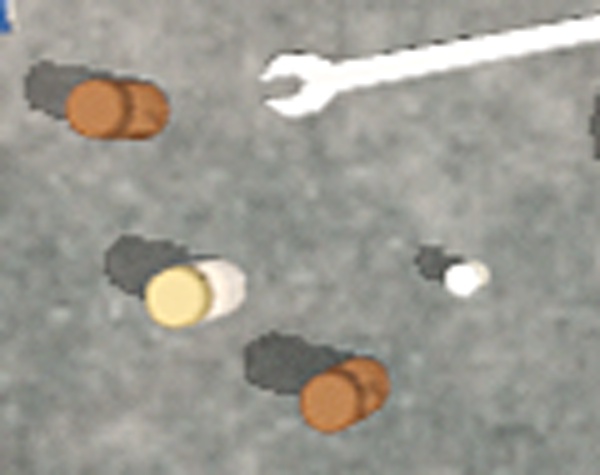

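View pics/o20.png

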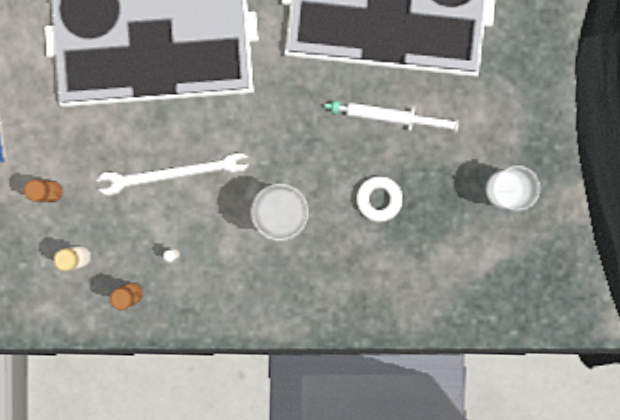

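The large_vial candidates are pale cap (204,273), brown (188,237) and brown (233,294). The pale one fits: it is 22 mm wide, 62 mm high and not brown. The tiny white one (258,270) is the small_vial at 33 mm.
The beakers are 43 mm wide and 56 mm high at (444,229), which is the small_beaker, and 53 × 70 mm at (317,245), which is the large one. The crop confirms the vials. Next I refine the tray, spanner and syringe poses and check the cloth clearance.

```bash
cat > fit.py <<'E'
from geo import *
from scipy.optimize import minimize
d=pickle.load(open("top0.pkl","rb")); P=world(d)
def tray(x,y,yaw,rounds):
    s=.001; x1,y1=x+.11,y+.14
    o=cv2.GaussianBlur(ortho(d,.02,x-.11,x1,y-.14,y1).max(2),(5,5),0)
    X,Y=np.meshgrid(np.arange(x1,x-.11,-s)[:o.shape[0]],np.arange(y1,y-.14,-s)[:o.shape[1]],indexing="ij")
    img=o.astype(float)
    sg=lambda t:1/(1+np.exp(-np.clip(t/.0012,-30,30)))
    def cost(p):
        c,s_=np.cos(p[2]),np.sin(p[2]); a=(X-p[0])*c+(Y-p[1])*s_; b=-(X-p[0])*s_+(Y-p[1])*c
        box=lambda cx,hx,hy:sg(np.minimum(hx-abs(a-cx),hy-abs(b)))
        m=np.maximum(box(-.033,.021,.088),box(-.0255,.0375,.022))
        for w,cx,cy in rounds: m=np.maximum(m,sg(w/2-np.hypot(a-cx,b-cy)))
        t=box(0,.063,.095)
        return np.mean(t*np.abs(img-np.where(m>.5,50,170)*1.))/np.mean(t)
    r=minimize(cost,[x,y,yaw],method="Nelder-Mead",options=dict(initial_simplex=[[x,y,yaw],[x+.008,y,yaw],[x,y+.008,yaw],[x,y,yaw+.05]]))
    return r.x,r.fun
def bright(z,x0,x1,y0,y1,th):
    o=ortho(d,z,x0,x1,y0,y1,.0005); m=((o.max(2)>th)|((o[...,1].astype(int)-o[...,0]>35))).astype(np.uint8)
    m=cv2.morphologyEx(m,cv2.MORPH_CLOSE,np.ones((7,7)))
    n,l,st,c=cv2.connectedComponentsWithStats(m); i=1+st[1:,4].argmax(); v,u=np.nonzero(l==i)
    q=np.float32(np.stack([x1-v*.0005,y1-u*.0005],1)); rr=cv2.minAreaRect(q)
    e=np.linalg.svd(q-q.mean(0),full_matrices=False)[2][0]; e*=np.sign(e[1])
    return np.round(rr[0],4),np.round(rr[1],4),"dir",round(np.degrees(np.arctan2(e[1],e[0])),1)
print("service",tray(.589,.270,.077,[(.061,.028,.059)]))
print("filter",tray(.624,.030,-.103,[(.061,.028,-.059),(.038,.028,.055)]))
print("spanner",bright(.004,.42,.49,.165,.345,200))
print("syringe",bright(.008,.47,.54,-.06,.11,185))
for x in np.arange(.32,.56,.04):
    q=P[(abs(P[...,0]-x)<.02)&(P[...,1]<-.13)&(P[...,2]>.01)]
    print(round(x,2),[(round(z,2),round(float(q[(q[:,2]>z)][:,1].max()),3)) for z in (.01,.05,.1,.2) if (q[:,2]>z).any()])
E
python3 fit.py
cat > arm.py <<'E'
from cell import r, optics
import numpy as np
def quat(psi): f=(psi+np.pi/2)/2; return [np.cos(f),np.sin(f),0,0]
def tray_pt(t,x,y):
    c,s=np.cos(t[2]),np.sin(t[2]); return np.array([t[0]+c*x-s*y,t[1]+s*x+c*y])
def choose(a,pa,b,pb):
    "pick half-turn: pa/pb closing-axis angles at pick a and place b"
    best=None
    for k in(-1,0,1):
        js=[r.inverse_kinematics([*p[:2],z],quat(ps+k*np.pi)) for p,ps in((a,pa),(b,pb)) for z in(.18,.08)]
        if any(j is None for j in js): continue
        c=max(abs(j[5]) for j in js)
        if best is None or c<best[0]: best=(c,k,js)
    return best
E
python3 - <<'E'
from arm import *
b=choose((.4495,.2525),np.radians(10),(.556,.268),.077); print(b and (b[0],b[1],np.round(b[2],2)))
E
```

```text
service (array([0.5883255 , 0.27035959, 0.07340121]), np.float64(33.11340385667739))
filter (array([ 0.62217754,  0.03057913, -0.10972645]), np.float64(32.20753301257595))
spanner (array([0.4468, 0.2499]), array([0.0233, 0.1564]), 'dir', np.float32(99.3))
syringe (array([0.5049, 0.0277]), array([0.137 , 0.0253]), 'dir', np.float32(81.3))
0.32 [(0.01, -0.186), (0.05, -0.246)]
0.36 [(0.01, -0.173), (0.05, -0.233)]
0.4 [(0.01, -0.166), (0.05, -0.22)]
0.44 [(0.01, -0.158), (0.05, -0.259)]
0.48 [(0.01, -0.154), (0.05, -0.251)]
0.52 [(0.01, -0.152), (0.05, -0.237)]
0.56 [(0.01, -0.152), (0.05, -0.159)]
(np.float64(0.2967465630397679), 0, array([[ 0.42,  0.38,  1.81, -0.  ,  0.95,  0.25],
       [ 0.42,  0.54,  1.87, -0.  ,  0.73,  0.25],
       [ 0.37,  0.55,  1.54, -0.  ,  1.06,  0.3 ],
       [ 0.37,  0.68,  1.59, -0.  ,  0.87,  0.3 ]]))
```

```bash
cat >> arm.py <<'E'
SERV=(.5883,.2704,.0734); FILT=(.6222,.0306,-.1097)
def pick(p,psi,z,opening,squeeze,dest,dpsi,up=.17):
    _,k,js=choose(p,psi,dest,dpsi); q=quat(psi+k*np.pi)
    r.set_gripper(opening,squeeze); r.move_to([*p[:2],up],q)
    r.move_linear([*p[:2],z+.02],vel=.25); r.move_linear([*p[:2],z],vel=.06)
    f0=np.array(r.current_contact_force()); r.set_gripper(0.0,squeeze)
    r.move_linear([*p[:2],z+.02],vel=.08); r.move_linear([*p[:2],up],vel=.25)
    print("picked t%.1f open %.3f fing %.1f fz %.2f"%(r.current_t(),r.current_opening(),np.max(np.abs(r.current_finger_force())),f0[2]))
    return k
def place(dest,dpsi,k,z,opening,up=.17):
    r.move_to([*dest[:2],up],quat(dpsi+k*np.pi)); r.move_linear([*dest[:2],z+.02],vel=.25)
    print("hold %.3f"%r.current_opening()); r.move_linear([*dest[:2],z],vel=.04)
    print("fz",np.round(r.current_contact_force(),1)); r.set_gripper(opening); r.sleep(.15)
    r.move_linear([*dest[:2],z+.05],vel=.12); r.move_linear([*dest[:2],up],vel=.3); print("t%.1f"%r.current_t())
E
python3 - <<'E'
from arm import *
p=(.4468,.2499); D=tray_pt(SERV,-.033,0)
k=pick(p,np.radians(9.3),.0238,.47,50,D,SERV[2])
if r.current_opening()>.04: place(D,SERV[2],k,.0365,.28)
E
```

```text
picked t4.7 open 0.074 fing 48.9 fz -0.11
hold 0.076
fz [-0.1 -0.8 -0.7]
t8.0
```

```bash
python3 - <<'E'
from arm import *
import cv2
p=(.5055,.0285); D=tray_pt(FILT,-.033,.001)
k=pick(p,np.radians(-8.7),.0245,.5,30,D,FILT[2])
if r.current_opening()>.06: place(D,FILT[2],k,.0372,.32)
d=optics.get_image("scene"); cv2.imwrite("pics/s1.png",cv2.resize(d["pixels"][80:330,140:440],None,fx=2,fy=2)[...,::-1])
E
```

```text
picked t11.8 open 0.135 fing 31.1 fz 0.57
hold 0.139
fz [-0.5 -0.9 -0.7]
t14.9
```

View pics/s1.png

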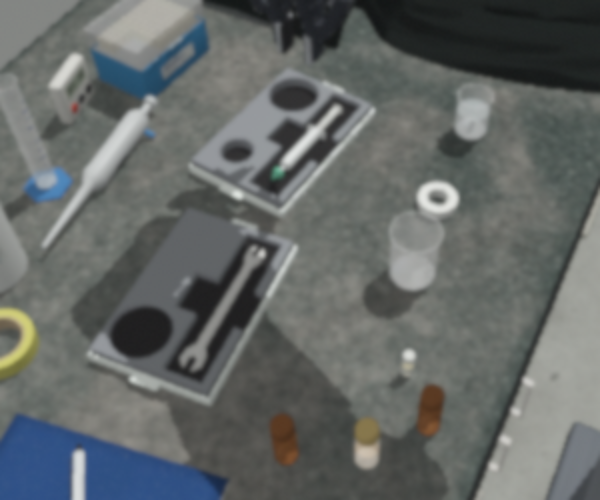

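Both the spanner and the syringe lie flat in their slots, at (225,305) and (310,140) in the crop. The tape and the small beaker are next.

```bash
python3 - <<'E'
from arm import *
p=(.422,.039); D=tray_pt(SERV,.028,.059)
k=pick(p,0.,.0265,.9,30,D,SERV[2])
if r.current_opening()>.35: place(D,SERV[2],k,.0422,.68)
E
python3 - <<'E'
from arm import *
p=(.432,-.090); D=tray_pt(FILT,.028,-.059)
k=pick(p,0.,.047,.9,35,D,FILT[2])
if r.current_opening()>.35: place(D,FILT[2],k,.0535,.68,)
E
```

```text
picked t18.8 open 0.493 fing 30.5 fz -0.31
hold 0.494
fz [-1.4 -1.   2.1]
t22.8
picked t27.2 open 0.479 fing 35.5 fz -0.36
hold 0.476
fz [-1.5 -0.6  3.4]
t30.7
```

```bash
python3 - <<'E'
from arm import *
import cv2
p=(.3615,.3435); D=tray_pt(FILT,.028,.055)
k=pick(p,np.radians(-34),.048,.5,35,D,FILT[2])
if r.current_opening()>.12: place(D,FILT[2],k,.0545,.42)
r.move_to([.35,.33,.25],quat(0))
from geo import *
d=optics.get_image("top"); pickle.dump(d,open("top1.pkl","wb"))
cv2.imwrite("pics/t1.png",cv2.resize(d["pixels"][80:310,165:465],None,fx=2.6,fy=2.6)[...,::-1])
d=optics.get_image("scene"); cv2.imwrite("pics/s2.png",cv2.resize(d["pixels"][80:330,140:440],None,fx=2.3,fy=2.3)[...,::-1])
E
```

```text
picked t35.0 open 0.244 fing 34.9 fz -0.29
hold 0.246
fz [-0.3 -0.3  0.6]
t39.0
```

View pics/t1.png

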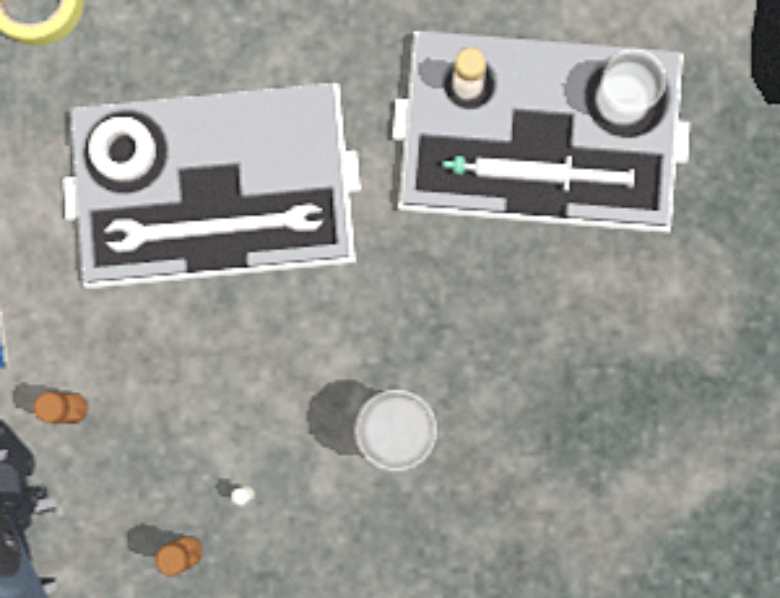

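View pics/s2.png

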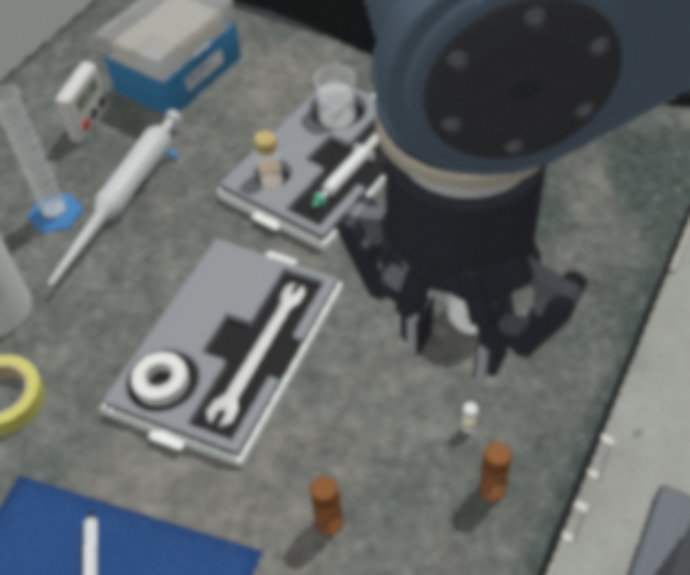

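Both kits are filled. In the top crop the tape is at (123,148), spanner (215,222), syringe (540,170), vial (470,75) and beaker (630,85), and the unwanted glass is unmoved. One numeric check before handing in.

```bash
python3 - <<'E'
from geo import *
from arm import SERV,FILT,tray_pt,r
P=world(pickle.load(open("top1.pkl","rb"))).reshape(-1,3); P=P[~np.isnan(P[:,0])]
def loc(t):
    c,s=np.cos(t[2]),np.sin(t[2]); q=P[:,:2]-t[:2]; return np.c_[q[:,0]*c+q[:,1]*s,-q[:,0]*s+q[:,1]*c,P[:,2]]
for n,t,x,y,zm,w in(("tape",SERV,.028,.059,.0235,.035),("beaker",FILT,.028,-.059,.03,.035),("vial",FILT,.028,.055,.03,.025)):
    q=loc(t); q=q[(abs(q[:,0]-x)<w)&(abs(q[:,1]-y)<w)&(q[:,2]>zm)]
    lo,hi=q.min(0),q.max(0); tp=q[q[:,2]>hi[2]-.006]; print(n,np.round((lo+hi)[:2]/2,4),np.round((hi-lo)[:2],3),"zmax%.4f"%np.percentile(q[:,2],97),"top",np.round(tp.mean(0),4))
for n,t in(("spanner",SERV),("syringe",FILT)):
    q=loc(t); q=q[(abs(q[:,0]+.033)<.012)&(abs(q[:,1])<.085)&(q[:,2]>(.0155 if n=="spanner" else .018))]
    print(n,np.round([q[:,0].mean(),(q[:,1].min()+q[:,1].max())/2,np.median(q[:,2])],4),np.round(np.ptp(q[:,1]),3))
E
```

```text
tape [0.0279 0.0644] [0.065 0.056] zmax0.0309 top [0.0289 0.0588 0.0282]
beaker [ 0.0292 -0.0575] [0.042 0.041] zmax0.0628 top [ 0.0322 -0.06    0.062 ]
vial [0.0297 0.0554] [0.022 0.021] zmax0.0708 top [0.0295 0.0554 0.0684]
spanner [-0.0316  0.0013  0.0171] 0.166
syringe [-0.0323 -0.0002  0.0232] 0.135
```

All five are within tolerance, with top heights of 28, 62 and 68 mm as expected for tape, beaker and vial.

```bash
python3 -c "
from cell import r
print(r.hand_in(), r.current_t())"
```

```text
the job is handed in; nothing more can be done
the job is handed in; nothing more can be done
```

Both kits are made up and handed in after about 40 s of robot time; my last camera check put all five items within tolerance, with the larger beaker and smaller vial still standing where they were, but hand-in returned no pass/fail result.

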